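# Basket off the drip hook

### The arm

A 6-joint arm with a two-finger parallel gripper is mounted at the origin on a cart in front of the work surface, level with it; the furniture and walls round the work are solid. World frame = base frame: x ahead of the robot, y to its left, z up, the work surface at z = 0. Lengths are in m, angles in rad, forces in N, time in s.
With the tool pointing down it reaches from about 0.35 to 0.975 m from the base axis. Payload 4.9 kg.
Tool frame: the origin (TCP) lies at the very end of the fingers, on their centre line; the grasp point (between the pads) lies 19 mm behind it; z points along the fingers, y is the line along which they close (so a half turn about z gives the same grasp; the last joint's range is limited). The gripper opens to 85 mm and grips with 20 to 120 N. Pads are 22 mm wide; open, the fingers measure 114 mm over their backs; the gripper's body (76 mm by 85 mm) begins 54 mm behind the grasp point. The pads swing forward as they close: fully open they stand 13 mm farther back than shut.
Start: joints at [-1.272, 0.053, 1.613, -0, 1.476, -0.119], TCP at [0.254, -0.571, 0.231] pointing down, gripper open.
Joint ranges: [-3.01, 3.01], [-1.01, 2.22], [0.06, 2.58], [-1.02, 4.17], [0.09, 2.62], [-3.14, 3.14]. Speed limits (rad/s): [2.57, 2.57, 3.14, 3.14, 3.14, 3.14].

### API

Orientations are given as a unit quaternion [w, x, y, z].
In Python, from plant import manip, vision, order gives the robot as it stands.
- The arm moves only by the tool play_rows, never from a script. Its argument "steps" is a list that holds one entry, the list of rows, each a list of 6 numbers: the shift along the tool's x, y, z in mm, then the turn, a rotation vector about the tool's x, y, z in degrees. A call has 1 to 12 rows; each row is the pose to reach, as a shift and turn from the pose commanded when the call began, along the tool's axes at that moment; what a row does not reach only later rows make up. A row lasts 1/12 s, in which the tool goes at most 41.7 mm and 7.16 degrees, less where a joint would pass 70% of its speed; a pose out of reach is approached as far as the arm can. A call with a gripper value outside its range is refused whole. "claw" is the gripper's target within -1 to 1 (fully open at 1, half-way at 0, shut at -1), set as the call begins (left out, the last holds). The fingers move at their own pace and stop on an object; the grip force is fixed at half the most. Time passes only in rows, so rows that repeat a pose let the fingers close. It gives the time, the measured TCP pose, the force, the opening and the grip force at its end, in the units of the state.
- manip.state(): the state, without advancing time (a new reading comes with each control period).
- vision.grab_frame(name): name is "scene" or "top" or "wrist"; returns (picture, depth): 480x640x3 uint8, blue, green, red; 480x640 float32, m along the optical axis (not along the pixel's ray), 0 where there is no reading.
- vision.camera_info(name): a dict with "K" (3x3 intrinsics, pixels), "eye" and "orientation" of the camera in the world; the wrist camera has in their place "T_tool_cam" (4x4, takes a point from camera to tool coordinates, whose origin is the TCP and whose axes are the flange's). Camera axes: x right, y down, z forward; pixel columns grow to the right and rows downward; lengths in m; the calibration is good to about 2 mm. A picture is of the moment at which its call begins: read the wrist's pose just before it. camera_info takes no time and is no camera call.
- order.job_done(): hands the job in; it is judged then, once.
The state is a dict: "time": time; "joint_pos": joint angles; "joint_vel": joint speeds; "joint_efforts": joint torques, N m; "tool_pos": TCP position; "tool_rot": TCP orientation; "contact_force": force on the tool from outside, world axes, zero at the start; "ft_torque": the same for the moment, N m; "gripper_width": opening from 0.0 (shut) to 1.0 (fully open); "grasp_force": force on a finger pad.
Only numpy, scipy, OpenCV 4.12 (cv2) and the standard library are available. Lean on these libraries where they do the work, as an engineer would, in place of code of your own. Each camera call takes 0.05 s, during which the arm holds its last target. There are 200 camera calls.

### The job

Two small perforated steel baskets hang from a drip stand. Lift the deep one up and off its hook and stand it upright inside the shallow white tray, setting it down without dropping it. Leave the shallow basket hanging where it is and do not disturb the small beaker, the white bottle or the conical flask.

Things in the scene. Friction and masses are not known exactly. Their poses are not given: they have to be found in the camera images.
- deep_basket_grip (a point): Deep basket, to be moved: perforated steel cup 52 mm across, 78 deep, 0.1-0.2 kg, under a rigid bail: two upright strips (10 wide, 3 thick, outer faces 52 apart, 58 high above the rim) and a gable, underside peak 72 above the rim. Point mid-way between the strips, where to grip: on the axis, 45 above the rim, 123 above the underside, 30 below the top. z up, y strip to strip, x along its hook.
- shallow_basket_grip (a point): The same point (45 mm above the rim) on the shallow basket, which stays hanging on the other hook: same bail, same 52 mm diameter, same axes, but the cup only 40 mm deep; the point is 85 mm above its underside. Either basket may be on either hook.
- stand: Fixed drip stand, 217 mm high: base plate, post, crossbar along y. Origin on the table under the post; z up. Two round hooks (8 mm thick) point to its -x, roughly to the robot, at y = +80 and -80 mm: level, upper side at z = 215, to x = -85; then turned up, tip at x = -98, z = 225. Baskets hang near x = -55: raise one well over 10 mm (say 30), then draw it off to -x by 60 or more.
- tray: Fixed shallow white plastic tray, 120 x 120 mm outside, walls 3 mm thick and 14 mm high; origin at the centre of its underside on the table, z up, x and y along its sides. Its inner floor is flat, 3 mm above the table.
- small_beaker: Small glass beaker standing on the table, 60 mm across, 71 mm high; origin at the centre of its underside. Bystander.
- white_bottle: White plastic bottle standing on the table, 52 mm across, 113 mm high; origin at the centre of its underside. Bystander.
- conical_flask: Glass conical flask standing on the table, 68 mm across, 127 mm high; origin at the centre of its underside. Bystander.
Not all that is in view belongs to the job. Of the things that look like the tray, the larger one is meant.

How it is judged:
By the outcome, as a careful person would: the job done as asked, in the order asked, and still so for the second after the job is handed in, with the robot touching nothing.
It also fails if it takes over 40 s, if anything falls off the work surface, if the arm or the gripper's body presses on something with over 40 N, if the wrist force passes 120 N, or if a joint passes its speed limit or range.

## Working session

There is one attempt and no reset: what is moved stays moved. The work goes in short steps, Python scripts to look and compute and a tool call to move; the robot and the scene stay as the last step left them, time stands still between calls to the robot, and variables do not carry over. Pictures are saved under pics/ and viewed, at most 10 in all, crops included, and the job is handed in when it is done.

Besides the shell and the picture viewer there is one more tool, called after "Call:" as name(argument=value, ...), one argument or row to a line, values as JSON. play_rows: Moves the arm, as the interface text tells. Its arguments: {"type":"object","properties":{"steps":{"type":"array"},"claw":{"type":"number"}},"required":["steps"]}

```bash
mkdir -p pics; cat > h.py <<'E'
import numpy as np, cv2
from plant import manip, vision, order
from scipy.spatial.transform import Rotation as R
def q2R(q): return R.from_quat([q[1],q[2],q[3],q[0]]).as_matrix()
def cam(name):
    i=vision.camera_info(name); K=np.array(i["K"])
    if name=="wrist":
        s=manip.state(); T=np.array(i["T_tool_cam"]); A=q2R(s["tool_rot"])
        return K, A@T[:3,:3], A@T[:3,3]+np.array(s["tool_pos"])
    o=np.array(i["orientation"]); 
    return K,(o if o.shape==(3,3) else q2R(o)),np.array(i["eye"])
def cloud(d,K,Rm,e):
    v,u=np.mgrid[:480,:640]
    p=np.stack([(u-K[0,2])/K[0,0]*d,(v-K[1,2])/K[1,1]*d,d],-1)
    return p@Rm.T+e
E
python3 - <<'E'
from h import *
for n in("scene","top"):
    K,Rm,e=cam(n);print(n,K.tolist(),Rm.round(3).tolist(),e, vision.camera_info(n)["orientation"])
    im,d=vision.grab_frame(n);cv2.imwrite(f"pics/{n}.png",im);np.savez(f"{n}.npz",d=d,im=im)
print(manip.state())
E
```

```text
scene [[534.0678740434557, 0.0, 315.6740080515726], [0.0, 534.0678740434557, 244.97988028542227], [0.0, 0.0, 1.0]] [[0.275, 0.564, -0.779], [0.961, -0.149, 0.231], [0.014, -0.812, -0.583]] [ 1.35938628 -0.2037905   0.74039964] [-0.36829431  0.70827004  0.53842194 -0.26984193]
top [[515.9201366985972, 0.0, 310.28632610697264], [0.0, 515.9201366985972, 244.07995991381102], [0.0, 0.0, 1.0]] [[0.01, -0.99, 0.139], [-1.0, -0.011, -0.001], [0.002, -0.139, -0.99]] [0.39350477 0.01888569 1.18179833] [-0.0489356   0.70911864 -0.70161612  0.0499087 ]
{'time': 0.1, 'joint_pos': array([-1.27198294e+00,  5.32820175e-02,  1.61416373e+00,  2.05769134e-05,
        1.47598829e+00, -1.19017790e-01]), 'joint_vel': array([ 7.34652288e-05, -2.04390859e-04, -1.90556926e-03, -1.18157669e-03,
        1.45227431e-04, -9.39394419e-04]), 'joint_efforts': array([ 3.46714996e-04, -3.94903851e+01, -3.71363962e+01, -1.48491704e-04,
        3.89182416e-03,  1.84332106e-05]), 'tool_pos': array([ 0.25344072, -0.57069263,  0.23018722]), 'tool_rot': array([-9.17892816e-04,  9.78256185e-01,  2.07398142e-01, -7.24566812e-05]), 'contact_force': array([-0.94526625,  0.2258623 ,  0.49231708]), 'ft_torque': array([ 0.00592411, -0.03009032, -0.03823477]), 'grasp_force': 0.0, 'gripper_width': 0.9977474253696094}
```

View pics/scene.png

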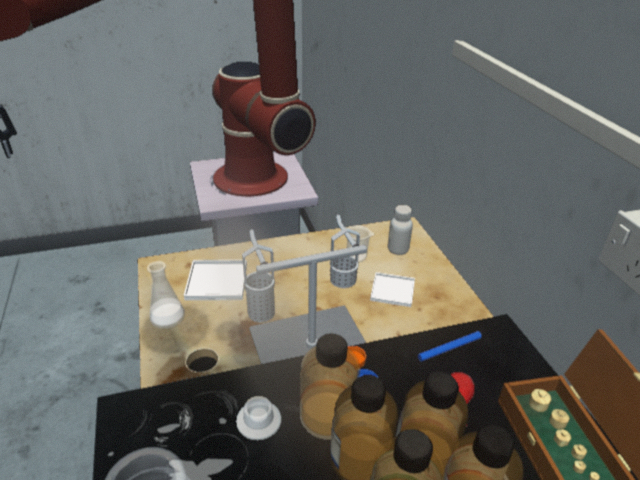

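View pics/top.png

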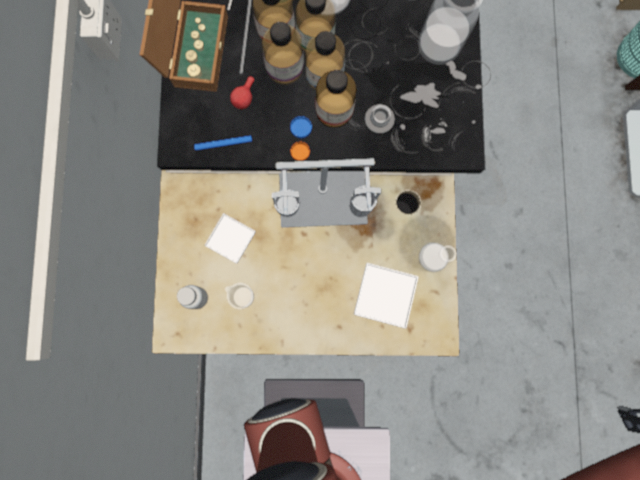

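The scene view shows the deep basket on the left hook (≈260,290) and the shallow one on the right (≈344,268). The big tray is at (215,280). In the top view, the deep basket is at (363,203), the shallow one at (287,205) and the big tray at (387,295). The flask is at (434,257), the bottle at (191,297) and the beaker at (240,296).

```bash
cat > m.py <<'E'
from h import *
z=np.load("top.npz");im,d=z["im"],z["d"];K,Rm,e=cam("top");P=cloud(d,K,Rm,e)
def ray(u,v,h,c=(K,Rm,e)):
    r=c[1]@np.linalg.inv(c[0])@[u,v,1];return c[2]+r*(h-c[2][2])/r[2]
hsv=cv2.cvtColor(im,cv2.COLOR_BGR2HSV)
w=((hsv[...,2]>215)&(hsv[...,1]<40)).astype(np.uint8)
for c in cv2.findContours(w,0,2)[0]:
    if cv2.contourArea(c)>700:
        b=cv2.minAreaRect(c); q=[ray(*p,.014)[:2].round(4).tolist() for p in cv2.boxPoints(b)]
        print("white",b, ray(*b[0],.014).round(4),q)
for n,(u,v) in dict(flask=(434,257),bottle=(191,297),beaker=(240,296)).items(): print(n,P[v-3:v+4,u-3:u+4].reshape(-1,3).mean(0).round(3))
# stand: points at crossbar / hook height
for n,zf in (("top",P),):
    roi=np.zeros(d.shape,bool);roi[150:235,265:390]=1
    m=roi&(d>0)&(zf[...,2]>.185)&(zf[...,2]<.27)
    q=zf[m];print(len(q),q.min(0),q.max(0))
    v,u=np.nonzero(m); lab=cv2.resize((m*255).astype(np.uint8)[140:240,255:400],None,fx=5,fy=5,interpolation=0)
    crop=cv2.resize(im[140:240,255:400],None,fx=5,fy=5); cv2.imwrite("pics/crop.png",np.vstack([crop[:, :],])); 
z=np.load("scene.npz");crop=cv2.resize(z["im"][200:360,140:430],None,fx=2.7,fy=2.7,interpolation=2);cv2.imwrite("pics/crops.png",crop)
E
python3 m.py
```

```text
white ((386.176513671875, 295.29412841796875), (53.8429069519043, 55.298118591308594), 14.03624439239502) [ 0.4432 -0.1542  0.014 ] [[0.3971, -0.0801], [0.5183, -0.1108], [0.4898, -0.2291], [0.3694, -0.1969]]
white ((229.29412841796875, 238.1764678955078), (37.04369354248047, 39.444671630859375), 30.963754653930664) [0.5696 0.2036 0.014 ] [[0.5519, 0.2625], [0.6311, 0.2189], [0.5874, 0.1445], [0.509, 0.1887]]
white ((47.69837951660156, 179.0591583251953), (12.278022766113281, 360.0989990234375), 4.844000816345215) [0.704  0.6301 0.014 ] [[0.2966, 0.6441], [1.1565, 0.6447], [1.1541, 0.6146], [0.2946, 0.6169]]
flask [ 0.523 -0.248  0.081]
bottle [0.43  0.258 0.136]
beaker [0.438 0.176 0.007]
1340 [ 0.58509801 -0.1171466   0.18582937] [0.69678286 0.09364788 0.22808802]
```

View pics/crop.png

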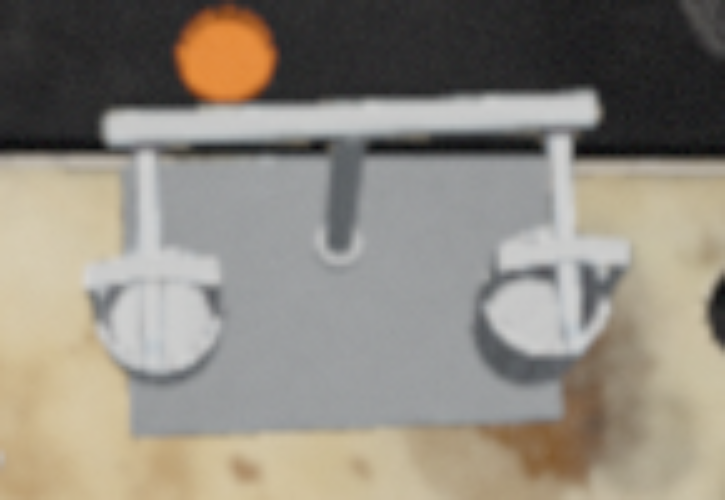

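View pics/crops.png

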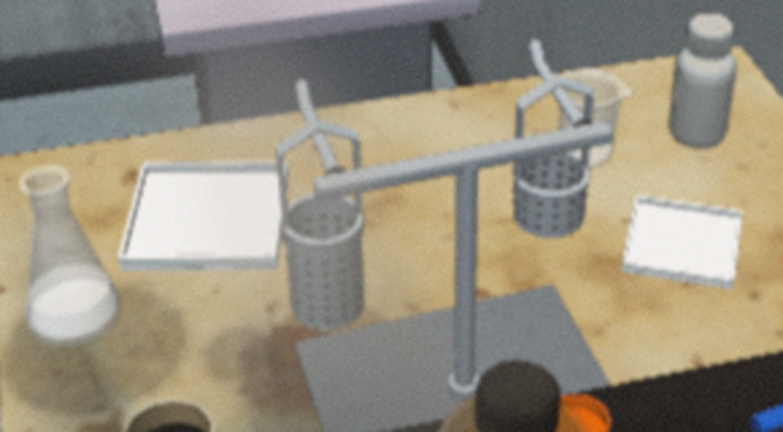

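The crops confirm it: the deep basket hangs on the -y hook, with its bail bar at top-crop (503,258)–(630,250). The crossbar runs (105,128)–(597,108).

```bash
cat > m2.py <<'E'
from h import *
def ray(u,v,h,c):
    r=c[1]@np.linalg.inv(c[0])@[u,v,1];return (c[2]+r*(h-c[2][2])/r[2]).round(4)
t=cam("top");s=cam("scene")
f=lambda x,y:(255+x/5,140+y/5)
for n,p,h in (("bailL",(503,258),.217),("bailR",(630,250),.217),("shL",(85,275),.217),("shR",(220,268),.217),("cbL",(105,127),.216),("cbR",(600,108),.216),("deep rim far",(575,355),.143)):
    print(n,ray(*f(*p),h,t))
g=lambda x,y:(140+x/2.7,200+y/2.7)
for n,p,h in (("bail peak",(315,127),.218),("strip L",(281,150),.201),("strip R",(357,137),.201),("tip",(301,84),.225),("rim c",(322,220),.143),("flask mouth",(45,180),.127),("flask base",(72,315),.01),("sh peak",(557,86),.218)):
    print(n,ray(*g(*p),h,s))
z=np.load("top.npz");P=cloud(z["d"],*t)
print(P[188:193,358:380].reshape(-1,3)[::6].round(3).tolist())
E
python3 m2.py
```

```text
bailL [ 0.6319 -0.0675  0.217 ]
bailR [ 0.6355 -0.1162  0.217 ]
shL [0.6234 0.0925 0.217 ]
shR [0.6267 0.0409 0.217 ]
cbL [0.6823 0.0861 0.216 ]
cbR [ 0.692  -0.1052  0.216 ]
deep rim far [ 0.6097 -0.1036  0.143 ]
bail peak [ 0.6422 -0.0933  0.218 ]
strip L [ 0.6375 -0.1147  0.201 ]
strip R [ 0.6362 -0.0662  0.201 ]
tip [ 0.6037 -0.0946  0.225 ]
rim c [ 0.6414 -0.0924  0.143 ]
flask mouth [ 0.5311 -0.2643  0.127 ]
flask base [ 0.5412 -0.2637  0.01  ]
sh peak [0.6376 0.0656 0.218 ]
[[0.657, -0.079, 0.145], [0.639, -0.083, 0.219], [0.639, -0.095, 0.219], [0.641, -0.108, 0.21], [0.639, -0.077, 0.211], [0.637, -0.087, 0.219], [0.637, -0.099, 0.217], [0.64, -0.112, 0.208], [0.635, -0.08, 0.217], [0.636, -0.091, 0.215], [0.636, -0.103, 0.215], [0.635, -0.073, 0.208], [0.633, -0.084, 0.216], [0.632, -0.095, 0.222], [0.635, -0.108, 0.21], [0.632, -0.076, 0.213], [0.631, -0.087, 0.218], [0.631, -0.099, 0.218], [0.633, -0.111, 0.211]]
```

```bash
cat >> h.py <<'E'
def row(p,yaw_deg):
    "tool-frame row [mm, deg] to world TCP p, tool down, tool x at yaw"
    s=manip.state();A=q2R(s["tool_rot"]);y=np.radians(yaw_deg);c,n=np.cos(y),np.sin(y)
    B=np.array([[c,n,0],[n,-c,0],[0,0,-1]])
    print(p,np.r_[1e3*A.T@(np.array(p)-s["tool_pos"]),R.from_matrix(A.T@B).as_rotvec(degrees=True)].round(1).tolist())
E
python3 -c "
from h import *
row([.25,-.57,.30],23.9);row([.45,-.33,.30],3.5);row([.636,-.0917,.30],3.5)"
```

```text
[0.25, -0.57, 0.3] [-2.8, -2.2, -69.8, -0.1, -0.0, 0.0]
[0.45, -0.33, 0.3] [277.3, -140.4, -69.5, -0.1, 0.0, 20.4]
[0.636, -0.0917, 0.3] [544.0, -282.7, -69.2, -0.1, 0.0, 20.4]
```

Call:
play_rows(
  steps=[
    [[20,-10,-35,0,0,0],[50,-25,-69,0,0,5],[90,-45,-69,0,0,10],[544,-283,-69,0,0,20.4],[544,-283,-69,0,0,20.4],[544,-283,-69,0,0,20.4],[544,-283,-69,0,0,20.4],[544,-283,-69,0,0,20.4],[544,-283,-69,0,0,20.4],[544,-283,-69,0,0,20.4],[544,-283,-69,0,0,20.4],[544,-283,-69,0,0,20.4]],
  ],
  claw=1,
)

```text
time: 1.1
tool_pos: [0.5456, -0.2047, 0.2997]
tool_rot: [-0.0, 1.0, 0.031, -0.0]
contact_force: [-0.4, -0.2, 0.9]
gripper_width: 0.995
grasp_force: 0.0
```

```bash
python3 -c "
from h import *
row([.636,-.0917,.30],3.5)"
```

```text
[0.636, -0.0917, 0.3] [97.2, -107.2, -0.4, -0.0, 0.0, 0.0]
```

Call:
play_rows(
  steps=[
    [[0,0,0,0,0,0],[0,0,0,0,0,0]],
  ],
)

```text
time: 1.27
tool_pos: [0.5456, -0.2047, 0.2993]
tool_rot: [-0.0, 0.999, 0.033, -0.001]
contact_force: [-0.8, 0.4, 0.5]
gripper_width: 0.996
grasp_force: 0.0
```

```bash
python3 -c "
from h import *
row([.636,-.0917,.30],3.5)"
```

```text
[0.636, -0.0917, 0.3] [97.7, -106.8, -0.8, -0.0, 0.1, 0.3]
```

Call:
play_rows(
  steps=[
    [[97,-107,0,0,0,0],[97,-107,0,0,0,0],[97,-107,0,0,0,0],[97,-107,0,0,0,0],[97,-107,0,0,0,0],[97,-107,0,0,0,0]],
  ],
)

```text
time: 1.77
tool_pos: [0.6348, -0.0945, 0.2994]
tool_rot: [0.0, 1.0, 0.031, -0.001]
contact_force: [-0.3, 0.2, -0.6]
gripper_width: 0.999
grasp_force: 0.0
```

```bash
python3 -c "
from h import *
K,A,e=cam('wrist');im,d=vision.grab_frame('wrist');cv2.imwrite('pics/w1.png',im);P=cloud(d,K,A,e);np.savez('w1.npz',im=im,d=d,P=P,K=K,A=A,e=e)
print(e,A.round(2).tolist(),K[0,0]);row([.636,-.0917,.30],3.5)
"
```

```text
[ 0.70815049 -0.08987788  0.44264528] [[0.06, -0.96, -0.29], [-1.0, -0.06, -0.02], [-0.0, 0.29, -0.96]] 340.0902001319365
[0.636, -0.0917, 0.3] [1.7, -3.4, -0.4, 0.0, 0.1, -0.0]
```

View pics/w1.png

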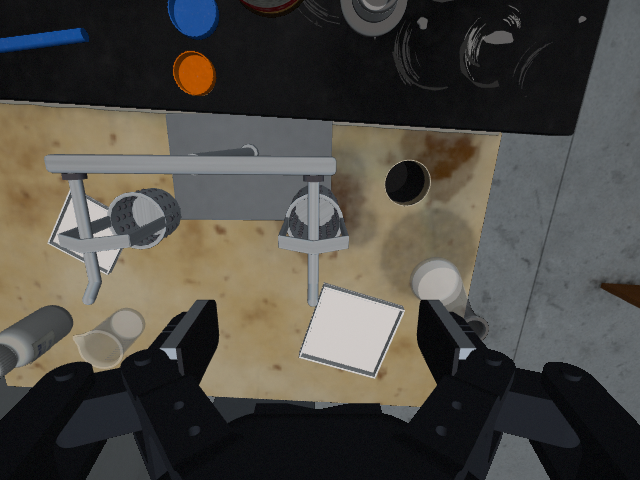

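The wrist view shows the bail bar at (279–349,241), the hook tip at (313,303) and the crossbar level with the image.

```bash
python3 -c "
from h import *
z=np.load('w1.npz');P=z['P'];c=(z['K'],z['A'],z['e'])
def ray(u,v,h):
    r=c[1]@np.linalg.inv(c[0])@[u,v,1];return (c[2]+r*(h-c[2][2])/r[2]).round(4)
print(ray(279,243,.201),ray(349,243,.201),ray(314,238,.218),ray(313,303,.225),ray(313,170,.215))
for u in (281,285,300,314,330,345): print(u,P[234:250:3,u].round(3).tolist())
q=[(324,283),(404,310),(376,377),(301,354)]
C=np.array([ray(*p,.014 if i<2 else .014) for i,p in enumerate(q)]);print(C.tolist(),C.mean(0),[np.linalg.norm(C[i]-C[i-1]).round(3) for i in range(4)])
row([.636,-.0917,.30],3.5)
"
```

```text
[ 0.6325 -0.0658  0.201 ] [ 0.6356 -0.1177  0.201 ] [ 0.6428 -0.0914  0.218 ] [ 0.5971 -0.0934  0.225 ] [ 0.6884 -0.0881  0.215 ]
281 [[0.64, -0.067, 0.202], [0.639, -0.068, 0.206], [0.637, -0.068, 0.208], [0.634, -0.068, 0.207], [0.632, -0.068, 0.205], [0.562, -0.049, 0.002]]
285 [[0.633, -0.068, 0.176], [0.64, -0.071, 0.209], [0.638, -0.071, 0.21], [0.635, -0.071, 0.209], [0.633, -0.071, 0.208], [0.562, -0.054, 0.002]]
300 [[0.62, -0.078, 0.127], [0.617, -0.079, 0.13], [0.64, -0.082, 0.214], [0.638, -0.082, 0.216], [0.635, -0.082, 0.214], [0.633, -0.082, 0.214]]
314 [[0.645, -0.091, 0.216], [0.643, -0.091, 0.215], [0.641, -0.091, 0.218], [0.64, -0.092, 0.219], [0.637, -0.092, 0.218], [0.635, -0.092, 0.219]]
330 [[0.621, -0.107, 0.126], [0.62, -0.107, 0.133], [0.641, -0.103, 0.213], [0.638, -0.103, 0.212], [0.636, -0.103, 0.213], [0.633, -0.103, 0.211]]
345 [[0.642, -0.114, 0.2], [0.641, -0.114, 0.206], [0.64, -0.114, 0.208], [0.637, -0.114, 0.205], [0.634, -0.114, 0.205], [0.567, -0.136, 0.001]]
[[0.5204, -0.1101, 0.014], [0.4862, -0.2247, 0.014], [0.3729, -0.1978, 0.014], [0.406, -0.0839, 0.014]] [ 0.446375 -0.154125  0.014   ] [np.float64(0.117), np.float64(0.12), np.float64(0.116), np.float64(0.119)]
[0.636, -0.0917, 0.3] [1.7, -3.4, -0.4, 0.0, 0.1, -0.0]
```

Call:
play_rows(
  steps=[
    [[2.5,-3,0,0,0,0],[2.5,-3,30,0,0,0],[2.5,-3,55,0,0,0],[2.5,-3,75,0,0,0],[2.5,-3,90,0,0,0],[2.5,-3,105,0,0,0],[2.5,-3,118,0,0,0],[2.5,-3,126,0,0,0],[2.5,-3,131,0,0,0],[2.5,-3,131,0,0,0]],
  ],
)

```text
time: 2.65
tool_pos: [0.637, -0.0908, 0.1682]
tool_rot: [-0.0, 1.0, 0.031, -0.001]
contact_force: [-0.6, -0.7, -0.0]
gripper_width: 1.0
grasp_force: 0.0
```

```bash
python3 -c "
from h import *
row([.637,-.0917,.168],3.5)
im,d=vision.grab_frame('wrist');cv2.imwrite('pics/w2.png',im)"
```

```text
[0.637, -0.0917, 0.168] [-0.1, 0.9, 0.2, -0.0, 0.1, 0.0]
```

View pics/w2.png

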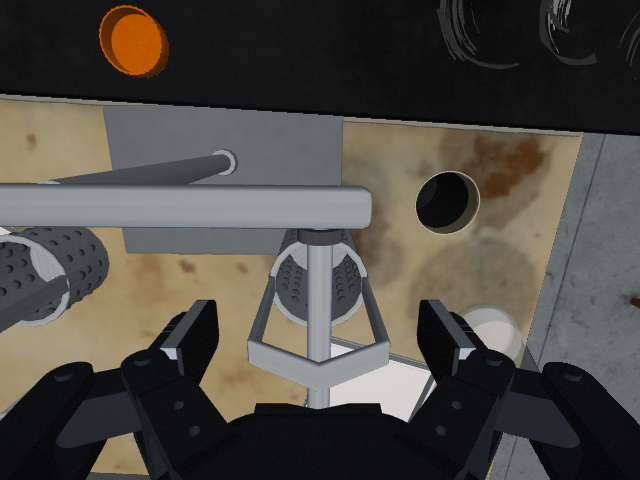

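The bail (248–390, peak at 318,375) sits between the open fingers (pads at 195 and 440), centred. Closing.

Call:
play_rows(
  steps=[
    [[0,1,0,0,0,0],[0,1,0,0,0,0],[0,1,0,0,0,0],[0,1,0,0,0,0],[0,1,0,0,0,0],[0,1,0,0,0,0],[0,1,0,0,0,0],[0,1,0,0,0,0],[0,1,0,0,0,0],[0,1,0,0,0,0]],
  ],
  claw=-1,
)

```text
time: 3.53
tool_pos: [0.6383, -0.0915, 0.1706]
tool_rot: [-0.0, 1.0, 0.031, 0.001]
contact_force: [0.0, 3.6, 6.1]
gripper_width: 0.596
grasp_force: 62.6
```

Call:
play_rows(
  steps=[
    [[0,1,-5,0,0,0],[0,1,-12,0,0,0],[0,1,-20,0,0,0],[0,1,-28,0,0,0],[0,1,-33,0,0,0],[0,1,-33,0,0,0],[0,1,-33,0,0,0]],
  ],
)

```text
time: 4.12
tool_pos: [0.6378, -0.093, 0.2028]
tool_rot: [0.0, 1.0, 0.031, 0.001]
contact_force: [-0.1, -0.7, -2.2]
gripper_width: 0.596
grasp_force: 62.5
```

```bash
python3 -c "
from h import *
im,d=vision.grab_frame('scene');w,_=vision.grab_frame('wrist');cv2.imwrite('pics/l.png',np.hstack([cv2.resize(im[190:340,150:400],(500,300)),cv2.resize(w[200:,160:500],(300,247)) if 0 else cv2.resize(w,(300,300))]))"
```

```text
(no output)
```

View pics/l.png

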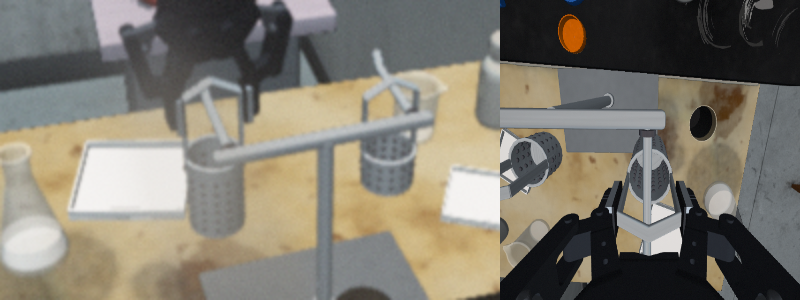

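The basket is free of the hook and held upright (scene crop ≈215,185), and the hook passes inside the bail. Drawing off now.

Call:
play_rows(
  steps=[
    [[-8,0,0,0,0,0],[-20,0,0,0,0,0],[-35,0,0,0,0,0],[-50,0,0,0,0,0],[-65,0,0,0,0,0],[-80,0,0,0,0,0],[-95,0,0,0,0,0],[-105,0,0,0,0,0],[-110,0,0,0,0,0],[-110,0,0,0,0,0]],
  ],
)

```text
time: 5.05
tool_pos: [0.5268, -0.0996, 0.2019]
tool_rot: [-0.0, 1.0, 0.031, -0.0]
contact_force: [0.0, 0.1, -1.7]
gripper_width: 0.594
grasp_force: 62.5
```

```bash
python3 -c "
from h import *
row([.445,-.154,.203],3.5);row([.445,-.154,.12],3.5);row([.445,-.154,.107],3.5)"
```

```text
[0.445, -0.154, 0.203] [-85.0, 49.3, -1.1, -0.0, 0.0, 0.0]
[0.445, -0.154, 0.12] [-85.0, 49.3, 81.9, -0.0, 0.0, 0.0]
[0.445, -0.154, 0.107] [-85.0, 49.3, 94.9, -0.0, 0.0, 0.0]
```

Call:
play_rows(
  steps=[
    [[-15,9,0,0,0,0],[-35,20,0,0,0,0],[-57,33,0,0,0,0],[-75,43,10,0,0,0],[-85,49,25,0,0,0],[-85,49,42,0,0,0],[-85,49,57,0,0,0],[-85,49,68,0,0,0],[-85,49,74,0,0,0],[-85,49,76,0,0,0],[-85,49,76,0,0,0]],
  ],
)

```text
time: 5.97
tool_pos: [0.4461, -0.1536, 0.126]
tool_rot: [-0.0, 1.0, 0.031, -0.0]
contact_force: [-1.0, 0.5, -2.3]
gripper_width: 0.595
grasp_force: 62.7
```

```bash
python3 -c "
from h import *
row([.445,-.154,.109],3.5)
im,d=vision.grab_frame('scene');w,_=vision.grab_frame('top');cv2.imwrite('pics/p.png',np.hstack([cv2.resize(im[210:330,130:290],(440,330)),cv2.resize(w[220:340,340:470],(350,330))]))"
```

```text
[0.445, -0.154, 0.109] [-1.1, 0.3, 17.0, -0.0, 0.0, 0.1]
```

View pics/p.png

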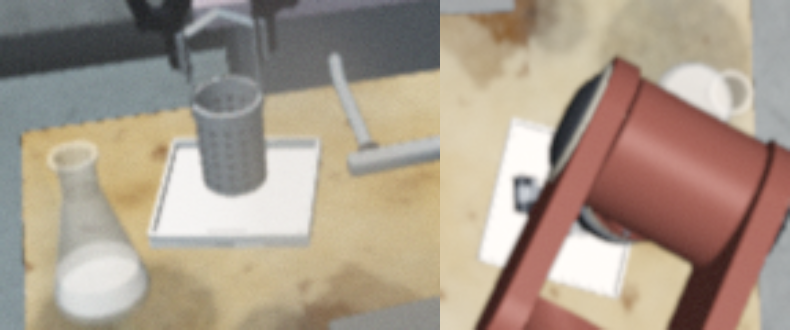

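The basket is upright over the tray (left crop ≈230,140), clear of the flask. Lowering gently.

Call:
play_rows(
  steps=[
    [[0,0,4,0,0,0],[0,0,8,0,0,0],[0,0,11,0,0,0],[0,0,13,0,0,0],[0,0,15,0,0,0],[0,0,15,0,0,0],[0,0,15,0,0,0]],
  ],
)

```text
time: 6.65
tool_pos: [0.4458, -0.1537, 0.111]
tool_rot: [-0.0, 1.0, 0.031, -0.0]
contact_force: [0.4, 0.0, -1.1]
gripper_width: 0.596
grasp_force: 62.8
```

Call:
play_rows(
  steps=[
    [[0,0,0.7,0,0,0],[0,0,1.4,0,0,0],[0,0,2,0,0,0],[0,0,2,0,0,0]],
  ],
)

```text
time: 6.98
tool_pos: [0.4459, -0.1537, 0.109]
tool_rot: [-0.0, 1.0, 0.031, -0.0]
contact_force: [0.9, 0.3, -2.4]
gripper_width: 0.595
grasp_force: 62.8
```

Call:
play_rows(
  steps=[
    [[0,0,0.7,0,0,0],[0,0,1.4,0,0,0],[0,0,1.4,0,0,0]],
  ],
)

```text
time: 7.23
tool_pos: [0.4462, -0.1539, 0.1083]
tool_rot: [0.0, 1.0, 0.031, 0.0]
contact_force: [-1.0, 0.1, 1.7]
gripper_width: 0.596
grasp_force: 63.1
```

Call:
play_rows(
  steps=[
    [[0,0,0.5,0,0,0],[0,0,1,0,0,0],[0,0,1,0,0,0]],
  ],
)

```text
time: 7.48
tool_pos: [0.4465, -0.1539, 0.1083]
tool_rot: [0.0, 1.0, 0.031, 0.0]
contact_force: [-2.0, 1.2, 7.2]
gripper_width: 0.594
grasp_force: 63.7
```

Contact at the expected height, so I'm releasing and going straight up.

Call:
play_rows(
  steps=[
    [[0,0,0,0,0,0],[0,0,0,0,0,0],[0,0,0,0,0,0],[0,0,0,0,0,0],[0,0,0,0,0,0],[0,0,0,0,0,0],[0,0,0,0,0,0]],
  ],
  claw=1,
)

```text
time: 8.07
tool_pos: [0.4459, -0.1537, 0.1066]
tool_rot: [-0.0, 1.0, 0.031, -0.0]
contact_force: [0.8, -0.5, 0.4]
gripper_width: 1.003
grasp_force: 0.0
```

Call:
play_rows(
  steps=[
    [[0,0,-5,0,0,0],[0,0,-15,0,0,0],[0,0,-30,0,0,0],[0,0,-50,0,0,0],[0,0,-75,0,0,0],[0,0,-100,0,0,0],[0,0,-125,0,0,0],[0,0,-150,0,0,0],[0,0,-160,0,0,0],[0,0,-160,0,0,0]],
  ],
)

```text
time: 8.9
tool_pos: [0.4474, -0.1545, 0.271]
tool_rot: [0.002, 1.0, 0.031, 0.003]
contact_force: [0.9, -0.5, 0.3]
gripper_width: 1.002
grasp_force: 0.0
```

```bash
python3 -c "
from h import *
im,d=vision.grab_frame('scene');cv2.imwrite('pics/f.png',cv2.resize(im[190:350,130:430],(790,421)))"
```

```text
(no output)
```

View pics/f.png

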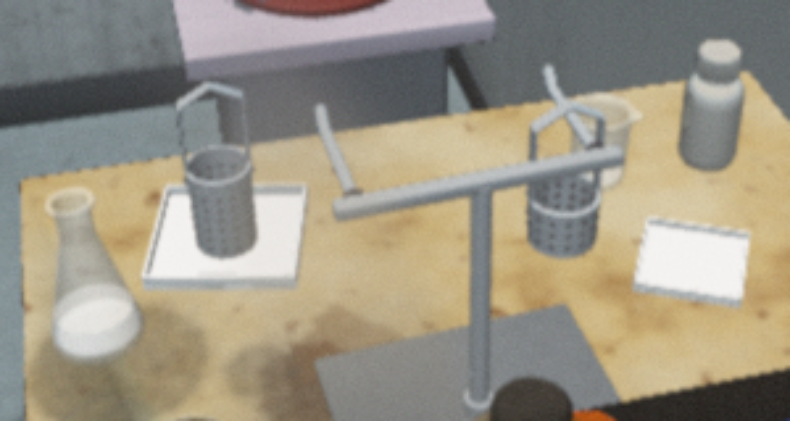

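The deep basket stands upright in the large tray (≈225,210). The shallow one still hangs on its hook, and the beaker, bottle and flask are where they were.

```bash
python3 -c "
from h import *
print(order.job_done())"
```

```text
the job is handed in; nothing more can be done
None
```

The deep basket is off its hook and standing upright in the large white tray; the shallow basket, beaker, bottle and flask were left alone, and the job was handed in at about 9 s.

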